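Go-gauge check of bored blocks

TASK

Only one of the three aluminium blocks in the tray is bored to full depth. Take the thicker of the two plug gauges from the stand and try it gently in the bores, never forcing it, to find the block it goes fully into; leave that block in its nest with the gauge standing in it, collar down on the block. Set the other two blocks down gently and upright in the rework bin, and leave everything else where it is.

Things in the scene. Friction and masses are not known exactly. Their poses are not given: they have to be found in the camera images.
- gauge: the go plug gauge, steel, 0.2 kg, upright in one hole of the stand; it has the thicker handle. From below: pin 16 mm diameter, 40 mm long, 1.5 mm tapered nose; collar 30 mm diameter, 5 mm thick; round handle 22 mm diameter, 46 mm long; 91 mm in all. Origin: centre of the pin's lower end, z up; the handle's middle is at z = 68 mm. At the start the collar rests on the stand's top
- block_a: one of three look-alike aluminium blocks, 40 x 40 x 50 mm high, 0.2 kg, loose in a tray nest (2 mm play each side). Bore: vertical, 17 mm, central, open at the top. In just one block (any of them) the gauge goes in its full 40 mm, collar on the block's top. In the other two the bore narrows to 12 mm 24 mm down: the gauge stops there, collar 16 mm proud. Origin: centre of underside, z up
- block_b: one of three look-alike aluminium blocks, 40 x 40 x 50 mm high, 0.2 kg, loose in a tray nest (2 mm play each side). Bore: vertical, 17 mm, central, open at the top. In just one block (any of them) the gauge goes in its full 40 mm, collar on the block's top. In the other two the bore narrows to 12 mm 24 mm down: the gauge stops there, collar 16 mm proud. Origin: centre of underside, z up
- block_c: one of three look-alike aluminium blocks, 40 x 40 x 50 mm high, 0.2 kg, loose in a tray nest (2 mm play each side). Bore: vertical, 17 mm, central, open at the top. In just one block (any of them) the gauge goes in its full 40 mm, collar on the block's top. In the other two the bore narrows to 12 mm 24 mm down: the gauge stops there, collar 16 mm proud. Origin: centre of underside, z up
- tray: nest tray, 84 mm (its x) by 250 mm (its y, the row of nests), 26 mm high: fixed base and a grey sprung deck with three square 44 mm pockets 85 mm apart. Pocket floor at 18 mm, so blocks stand up to 68 mm above the bench. The deck carries the blocks without moving; pressed with more than 4 to 9 N it gives about 1 mm per 3 N, with a hard stop at 7 mm. Origin: centre of the base's underside
- stand: fixed wooden gauge stand, 70 mm (x) by 160 mm (y), 50 mm high, with two upright 19 mm holes 43 mm deep, 40 mm to either side of the centre along its y. Origin: centre of the underside. It stands at the robot's left or right
- bin: fixed black rework bin, open-topped, 180 mm (x) by 140 mm (y), 35 mm high, walls and floor 4 mm, empty; on the opposite side of the tray from the stand. Origin: centre of the underside; a block set down in it has its origin 4 mm above that
- slim_gauge: the wrong gauge, a bystander: same height and collar as gauge, but its pin is 10 mm and its handle 13 mm in diameter. It stands in the other hole of the stand; leave it there
- caliper: bystander, caliper lying flat, 150 mm long along its y, about 60 mm wide, 12 mm high; origin under its middle
- screwdriver: bystander, 170 mm screwdriver lying along its x, about 30 mm high; origin near its middle
- bottle: bystander, white bottle, 66 mm diameter, 160 mm high; origin under its centre
- beaker: bystander, glass beaker, 70 mm diameter, 85 mm high; origin under its centre
- tape: bystander, tape roll lying flat, 90 mm diameter, 20 mm high; origin under its centre
- jar: bystander, small lidded jar, 50 mm diameter, 60 mm high; origin under its centre

How it is judged:
At the end, for the whole second after the job is handed in: One block is in its nest, within 12 mm of its start and upright (0.1 rad), with the gauge in its bore, collar within 2.5 mm of the block's top; the other two blocks stand upright (0.15 rad) on the floor of the rework bin, inside its walls; gauge and blocks are at rest (((z of gauge in the frame of block_a below 0.0125 m and horizontal distance between gauge and block_a below 0.005 m and distance of block_a from where it was at the start of the episode below 0.012 m and angle between block_a's own z axis and vertical below 0.1 rad and angle between each of gauge, block_b, block_c's own z axis and vertical below 0.15 rad and x of block_b in the frame of bin between -0.08 and 0.08 m and y of block_b in the frame of bin between -0.06 and 0.06 m and z of each of block_b, block_c in the frame of bin below 0.012 m and x of block_c in the frame of bin between -0.08 and 0.08 m and y of block_c in the frame of bin between -0.06 and 0.06 m) or (z of gauge in the frame of block_b below 0.0125 m and horizontal distance between gauge and block_b below 0.005 m and distance of block_b from where it was at the start of the episode below 0.012 m and angle between block_b's own z axis and vertical below 0.1 rad and angle between each of gauge, block_a, block_c's own z axis and vertical below 0.15 rad and x of block_a in the frame of bin between -0.08 and 0.08 m and y of block_a in the frame of bin between -0.06 and 0.06 m and z of each of block_a, block_c in the frame of bin below 0.012 m and x of block_c in the frame of bin between -0.08 and 0.08 m and y of block_c in the frame of bin between -0.06 and 0.06 m) or (z of gauge in the frame of block_c below 0.0125 m and horizontal distance between gauge and block_c below 0.005 m and distance of block_c from where it was at the start of the episode below 0.012 m and angle between block_c's own z axis and vertical below 0.1 rad and angle between each of gauge, block_a, block_b's own z axis and vertical below 0.15 rad and x of block_a in the frame of bin between -0.08 and 0.08 m and y of block_a in the frame of bin between -0.06 and 0.06 m and z of each of block_a, block_b in the frame of bin below 0.012 m and x of block_b in the frame of bin between -0.08 and 0.08 m and y of block_b in the frame of bin between -0.06 and 0.06 m)) and linear speed of each of gauge, block_a, block_b, block_c below 0.03 m/s); the robot touches nothing.
It fails at once if the gauge is forced: more than 25 N between a block and the tray (a block alone weighs 2 N) (contact force between tray and block_a above 25 N or contact force between tray and block_b above 25 N or contact force between tray and block_c above 25 N).
It fails at once if a block is dropped or thrown into the bin (faster than 0.8 m/s over the bin, below 120 mm) ((horizontal distance between block_a and bin below 0.09 m and height (world z) of block_a below 0.12 m and linear speed of block_a above 0.8 m/s) or (horizontal distance between block_b and bin below 0.09 m and height (world z) of block_b below 0.12 m and linear speed of block_b above 0.8 m/s) or (horizontal distance between block_c and bin below 0.09 m and height (world z) of block_c below 0.12 m and linear speed of block_c above 0.8 m/s)).
It fails at once if a bystander is disturbed (moved more than 20 mm) (distance of any of slim_gauge, caliper, screwdriver, bottle, beaker, tape, jar from where it was at the start of the episode above 0.02 m).
It also fails if it takes over 72 s, if anything falls off the work surface, if the arm or the gripper's body presses on something with over 40 N, if the wrist force passes 120 N, or if a joint passes its speed limit or range.

ROBOT

A 6-joint arm with a two-finger parallel gripper is mounted at the origin on the work surface. World frame = base frame: x ahead of the robot, y to its left, z up, the work surface at z = 0. Lengths are in m, angles in rad, forces in N, time in s.
With the tool pointing down it reaches from about 0.3 to 1 m from the base axis. Payload 5.1 kg.
Tool frame: the origin (TCP) lies at the very end of the fingers, on their centre line; the grasp point (between the pads) lies 19 mm behind it; z points along the fingers, y is the direction in which the jaws open and shut (so a half turn about z gives the same grasp; the last joint's range is limited). The gripper opens to 95 mm and grips with 3 to 60 N. Pads are 20 mm wide; open, the fingers measure 119 mm over their backs; the gripper's body (75 mm by 180 mm) begins 59 mm behind the grasp point.
Start: joints at [-1.287, 0.124, 1.65, -0, 1.367, -0.083], TCP at [0.233, -0.607, 0.215] pointing down, gripper open.
Joint ranges: [-2.61, 2.61], [-1.02, 2.33], [0.03, 2.71], [-1.35, 4.49], [0.32, 2.68], [-2.91, 2.91]. Speed limits (rad/s): [2.57, 2.57, 3.14, 3.14, 3.14, 3.14].

INTERFACE

Orientations are given as a unit quaternion [x, y, z, w].
In Python, from station import bot gives the robot as it stands. The module is installed in compiled form; this text tells all that it offers.
- The arm moves only by the tool play_rows, never from a script. Its argument "steps" is a list of rows, each a list of 3 entries, a list of its own where there are three numbers: the finger opening in m, from 0 to 0.0951, then the shift along the tool's x, y, z in m, then the turn, a rotation vector about the tool's x, y, z in degrees. In form: [[claw, [tx, ty, tz], [wx, wy, wz]], ...]. A call has 1 to 10 rows; each row is the pose to reach, as a shift and turn from the pose commanded when the call began, along the tool's axes at that moment; what a row does not reach only later rows make up. A row lasts 1/12 s, in which the tool goes at most 41.7 mm and 7.16 degrees, less where a joint would pass 70% of its speed; a pose out of reach is approached as far as the arm can. A call with a gripper value outside its range is refused whole. The fingers move at their own pace and stop on an object; the grip force is fixed at half the most. Time passes only in rows, so rows that repeat a pose let the fingers close. It gives the time, the measured TCP pose, the force and the opening at its end, in the units of the state.
- bot.get_obs(): the state, without advancing time (a new reading comes with each control period).
- bot.capture(name): name is "scene" or "top" or "wrist"; returns a dict with "img" (400x640x3 uint8, blue, green, red), "z_map" (400x640 float32, m along the optical axis (not along the pixel's ray), 0 where there is no reading), "fx", "fy", "cx", "cy" (pixels), "rvec" (rotation vector, rad) and "tvec" (3), from world to camera coordinates, as OpenCV has them; the wrist camera has in their place "tool_from_camera" (4x4, takes a point from camera to tool coordinates, whose origin is the TCP and whose axes are the flange's). Camera axes: x right, y down, z forward; pixel columns grow to the right and rows downward; lengths in m; the calibration is good to about 2 mm. A picture is of the moment at which its call begins: read the wrist's pose just before it.
- bot.hand_in(): hands the job in, once; it reports no verdict.
The state is a dict: "time_s": time; "q": joint angles; "joint_velocities": joint speeds; "joint_torque": joint torques, N m; "tool_pos": TCP position; "ee_rot": TCP orientation; "ft_force": force on the tool from outside, world axes, zero at the start; "torque": the same for the moment, N m; "opening": opening from 0.0 (shut) to 1.0 (fully open).
Only numpy, scipy, OpenCV 4.12 (cv2) and the standard library are available. Lean on these libraries where they do the work, as an engineer would, in place of code of your own. Each camera call takes 0.05 s, during which the arm holds its last target. There are 200 camera calls.

## Working session

There is one attempt and no reset: what is moved stays moved. The work goes in short steps, Python scripts to look and compute and a tool call to move; the robot and the scene stay as the last step left them, time stands still between calls to the robot, and variables do not carry over. Pictures are saved under pics/ and viewed, about 8 in all and at most 12, crops included, and the job is handed in when it is done.

Besides the shell and the picture viewer there is one more tool, called after ">>>" in YAML: its name, and indented under it one key for each argument. play_rows: Moves the arm, as the interface text tells. Its arguments: {"type":"object","properties":{"steps":{"type":"array","items":{"type":"array"}}},"required":["steps"]}

```bash
mkdir -p pics; cat > h.py <<'E'
import numpy as np, cv2
from scipy.spatial.transform import Rotation as R
from station import bot
def cam(n):
    o=bot.get_obs(); c=bot.capture(n)
    if n=='wrist':
        T=np.eye(4);T[:3,:3]=R.from_quat(o['ee_rot']).as_matrix();T[:3,3]=o['tool_pos']
        c['W']=T@c['tool_from_camera']
    else:
        M=np.eye(4);M[:3,:3]=cv2.Rodrigues(np.array(c['rvec'],float))[0];M[:3,3]=np.ravel(c['tvec'])
        c['W']=np.linalg.inv(M)
    return c
def ray(c,u,v,z):
    d=c['W'][:3,:3]@np.array([(u-c['cx'])/c['fx'],(v-c['cy'])/c['fy'],1]); o=c['W'][:3,3]
    return o+d*(z-o[2])/d[2]
def cloud(c):
    v,u=np.mgrid[0:400,0:640]; z=c['z_map']
    P=np.stack([(u-c['cx'])/c['fx']*z,(v-c['cy'])/c['fy']*z,z],-1)@c['W'][:3,:3].T+c['W'][:3,3]
    P[z==0]=np.nan
    return P
E
python3 - <<'E'
from h import *
np.set_printoptions(precision=4,suppress=True)
for n in ['top','scene']:
    c=cam(n); cv2.imwrite(f'pics/{n}0.png',c['img']); np.savez(f'{n}0.npz',**c); print(n,c['W'],c['fx'])
print(bot.get_obs())
E
```

```text
top [[ 0.0244 -0.9934  0.112   0.4437]
 [-0.9995 -0.0263 -0.0161  0.0212]
 [ 0.0189 -0.1115 -0.9936  0.9898]
 [ 0.      0.      0.      1.    ]] 361.97221825623564
scene [[ 0.4163  0.6637 -0.6215  1.1402]
 [ 0.9092 -0.3079  0.2801 -0.2511]
 [-0.0055 -0.6817 -0.7316  0.7567]
 [ 0.      0.      0.      1.    ]] 430.714437438437
{'time_s': 0.1, 'q': array([-1.2866,  0.1244,  1.6515,  0.    ,  1.3675, -0.0826]), 'joint_velocities': array([ 0.0015, -0.0007, -0.0052,  0.0003,  0.001 ,  0.0006]), 'joint_torque': array([  0.0002, -41.8879, -36.1098,   0.0777,   0.0462,  -0.0001]), 'tool_pos': array([ 0.2329, -0.6062,  0.2135]), 'ee_rot': array([ 0.9832,  0.1824, -0.0001, -0.0009]), 'ft_force': array([ 0.385 , -1.3138, -0.3388]), 'torque': array([ 0.0031,  0.0407, -0.0037]), 'opening': 0.9989560361290134}
```

View pics/top0.png

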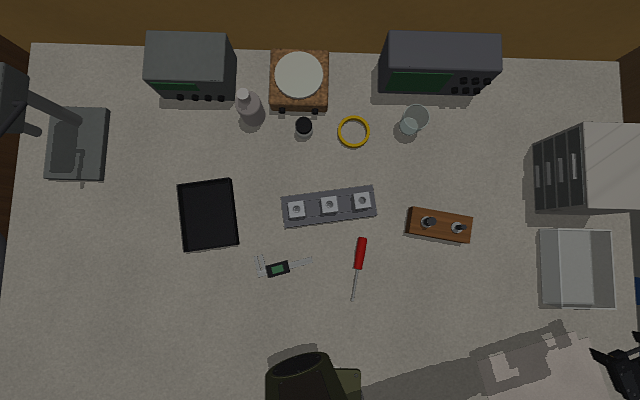

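View pics/scene0.png

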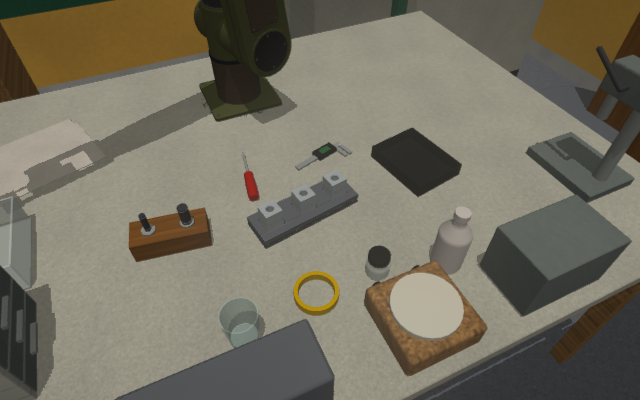

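The top view shows three blocks at about (296,209), (330,204) and (362,200). The bin is at (208,214). The stand is at (440,225), with the thick gauge on its left at (428,222) and the slim one at (459,228). The caliper and screwdriver lie on the robot's side of the tray.

```bash
cat > m.py <<'E'
from h import *
np.set_printoptions(precision=4,suppress=True)
for n in ['top','scene']:
    c=dict(np.load(f'{n}0.npz')); P=cloud(c); x,y,z=P[...,0],P[...,1],P[...,2]
    def blobs(name,m,minA):
        k,l,s,ce=cv2.connectedComponentsWithStats(m.astype(np.uint8))
        for i in range(1,k):
            if s[i,4]<minA: continue
            p=P[l==i]; r=cv2.minAreaRect((p[:,:2]*1000).astype(np.float32))
            print(n,name,'px',ce[i].round(),'n',s[i,4],'med',np.median(p,0),'rect c',np.round(r[0],1),'size',np.round(r[1],1),'ang',round(r[2],1))
    reg=(x>.2)&(x<.75)&(abs(y)<.5)
    blobs('block top',reg&(z>.061)&(z<.075)&(y>-.1),20)
    blobs('stand top',reg&(z>.044)&(z<.053)&(y<-.1),60)
    blobs('gauge top',reg&(z>.085)&(z<.12)&(y<-.1),4)
    blobs('deck',reg&(z>.02)&(z<.03)&(abs(y)<.2),60)
    hsv=cv2.cvtColor(c['img'],cv2.COLOR_BGR2HSV)
    blobs('bin dark',reg&(hsv[...,2]<50)&(y>.15)&(y<.45)&(z<.045)&(x<.6),100)
    blobs('bin rim',reg&(hsv[...,2]<60)&(y>.15)&(y<.45)&(z>.025)&(z<.045),20)
E
python3 m.py
```

```text
top block top px [250. 118.] n 24 med [0.7456 0.2036 0.0675] rect c [746.3 207.8] size [ 4.7 34.3] ang 0.3
top block top px [359. 200.] n 146 med [ 0.5409 -0.0824  0.0671] rect c [538.5 -87.1] size [40.1 31.1] ang 9.1
top block top px [329. 204.] n 213 med [ 0.5261 -0.008   0.0671] rect c [526.3  -7.6] size [40. 40.] ang 8.4
top block top px [296. 209.] n 215 med [0.5116 0.0765 0.067 ] rect c [512.   76.4] size [39.8 40. ] ang 10.0
top stand top px [440. 224.] n 1395 med [ 0.481  -0.3014  0.0491] rect c [ 482.2 -300.8] size [161.   70.2] ang 81.2
top gauge top px [431. 221.] n 76 med [ 0.4879 -0.2595  0.0993] rect c [ 487.8 -261.5] size [19.9 22.2] ang 0.7
top gauge top px [463. 227.] n 33 med [ 0.4751 -0.3384  0.099 ] rect c [ 476.2 -339.9] size [11.3 11.2] ang 57.5
top deck px [328. 206.] n 2038 med [ 0.523  -0.0053  0.0251] rect c [525.7  -7.6] size [ 84.2 250.2] ang 9.2
top deck px [360. 252.] n 225 med [ 0.4049 -0.0939  0.0236] rect c [402.9 -93.9] size [23.4 84.3] ang 79.1
top bin dark px [207. 214.] n 3791 med [0.495  0.3189 0.0037] rect c [494.4 313.6] size [180.1 139.7] ang 
[... 655 characters left out ...]
] size [53.8 19.8] ang 88.8
scene gauge top px [182. 209.] n 113 med [ 0.4941 -0.2632  0.0981] rect c [ 489.7 -262.5] size [20.7 22.8] ang 82.3
scene gauge top px [142. 217.] n 58 med [ 0.4797 -0.3415  0.0972] rect c [ 477.5 -341.5] size [12.5 12.4] ang 53.1
scene deck px [251. 183.] n 163 med [ 0.4085 -0.0962  0.0225] rect c [404.5 -96.1] size [19.  84.7] ang 80.1
scene deck px [301. 211.] n 1870 med [ 0.5452 -0.0317  0.0241] rect c [526.4  -8.7] size [ 87.  252.3] ang 9.3
scene bin dark px [415. 161.] n 3318 med [0.4938 0.3183 0.004 ] rect c [497.6 312.1] size [182.7 143. ] ang 9.7
scene bin rim px [416. 159.] n 576 med [0.5091 0.2989 0.0305] rect c [497.5 311.8] size [182.8 142.4] ang 9.8
```

```bash
cat > plan.py <<'E'
from h import *
import sys
np.set_printoptions(precision=4,suppress=True)
def plan(x,y,z,psi):
    """shift (mm) and turn (deg) in tool axes to TCP x,y,z, pointing down, jaw (tool y) at world angle psi deg"""
    o=bot.get_obs(); r=R.from_quat(o['ee_rot']); a=np.radians(psi)
    ty=np.array([np.cos(a),np.sin(a),0]); tz=np.array([0,0,-1.]); tx=np.cross(ty,tz)
    t=R.from_matrix(np.stack([tx,ty,tz],1))
    print('t',round(o['time_s'],2),'pos',o['tool_pos'],'F',o['ft_force'],'op',round(o['opening']*95.1,1),'jaw',np.degrees(np.arctan2(*r.as_matrix()[[1,0],1])).round(2),'tilt',r.as_matrix()[:2,2])
    print('shift mm',r.inv().apply(np.array([x,y,z])-o['tool_pos'])*1000,'turn deg',(r.inv()*t).as_rotvec(degrees=True))
if __name__=='__main__': plan(*map(float,sys.argv[1:5]))
E
python3 plan.py .488 -.2615 .215 -8.8
python3 -c "
from h import *
c=cam('wrist');print(c['tool_from_camera'].round(4),c['fx'],c['cx'],c['cy'])"
```

```text
t 0.1 pos [ 0.2329 -0.6062  0.2135] F [ 0.385  -1.3138 -0.3388] op 95.0 jaw -68.98 tilt [-0.0005  0.0018]
shift mm [ 361.7365 -230.3083   -0.9818] turn deg [ -0.0907  -0.0642 -60.1829]
[[ 1.300e-03 -9.694e-01 -2.455e-01  6.780e-02]
 [ 1.000e+00  1.400e-03 -3.000e-04 -2.000e-04]
 [ 6.000e-04 -2.455e-01  9.694e-01 -1.714e-01]
 [ 0.000e+00  0.000e+00  0.000e+00  1.000e+00]] 336.4583072214888 324.28201068111264 198.25619246349032
```

>>> play_rows:
  steps:
    - [0.06,[0.362,-0.23,0.01],[0,0,-60.2]]
    - [0.06,[0.362,-0.23,0.01],[0,0,-60.2]]
    - [0.06,[0.362,-0.23,0.01],[0,0,-60.2]]
    - [0.06,[0.362,-0.23,0.01],[0,0,-60.2]]
    - [0.06,[0.362,-0.23,0.01],[0,0,-60.2]]
    - [0.06,[0.362,-0.23,0.01],[0,0,-60.2]]
    - [0.06,[0.362,-0.23,0.01],[0,0,-60.2]]
    - [0.06,[0.362,-0.23,0.01],[0,0,-60.2]]
    - [0.06,[0.362,-0.23,0.01],[0,0,-60.2]]
    - [0.06,[0.362,-0.23,0.01],[0,0,-60.2]]

```text
time_s: 0.98
tool_pos: [0.4818, -0.2702, 0.2047]
ee_rot: [0.759, 0.652, -0.0, -0.0]
ft_force: [0.4, -0.2, 0.0]
opening: 0.631
```

```bash
python3 plan.py .488 -.2615 .205 -8.8
```

```text
t 0.98 pos [ 0.4818 -0.2702  0.2047] F [ 0.4461 -0.2113  0.0365] op 60.0 jaw -8.69 tilt [-0.0001  0.0001]
shift mm [ 9.5102  4.7989 -0.2865] turn deg [-0.0068 -0.0022  0.1143]
```

>>> play_rows:
  steps:
    - [0.06,[0,0,0],[0,0,0]]
    - [0.06,[0,0,0],[0,0,0]]
    - [0.06,[0,0,0],[0,0,0]]

```text
time_s: 1.23
tool_pos: [0.481, -0.2722, 0.2047]
ee_rot: [0.759, 0.651, -0.0, -0.0]
ft_force: [0.8, -0.3, 0.6]
opening: 0.632
```

```bash
python3 plan.py .488 -.2615 .205 -8.8
cat > gm.py <<'E'
from h import *
import sys
np.set_printoptions(precision=4,suppress=True)
c=cam('wrist'); cv2.imwrite(f'pics/{sys.argv[1]}.png',c['img']); np.savez(f'{sys.argv[1]}.npz',**c)
P=cloud(c); z=P[...,2]
for name,lo,hi in [('gauge top',.093,.12),('collar/stand',.045,.06),('block top',.061,.075)]:
    k,l,s,ce=cv2.connectedComponentsWithStats(((z>lo)&(z<hi)).astype(np.uint8))
    for i in range(1,k):
        if s[i,4]<60: continue
        p=P[l==i]; r=cv2.minAreaRect((p[:,:2]*1000).astype(np.float32))
        print(name,'px',ce[i].round(),'n',s[i,4],'med',np.median(p,0),'rect',np.round(r[0],1),np.round(r[1],1),round(r[2],1))
E
python3 gm.py w1
```

```text
t 1.23 pos [ 0.481  -0.2722  0.2047] F [ 0.7946 -0.2715  0.6027] op 60.1 jaw -8.75 tilt [-0.0007 -0.0001]
shift mm [11.6002  5.3477 -0.3425] turn deg [-0.0395  0.0141  0.054 ]
gauge top px [331. 185.] n 553 med [ 0.4875 -0.2627  0.1023] rect [ 487.5 -263.1] [21.1 21. ] 81.2
collar/stand px [351.   2.] n 82 med [ 0.5266 -0.1155  0.0503] rect [ 529.6 -115.1] [ 4.5 17.9] 84.9
collar/stand px [588.  97.] n 676 med [ 0.7299 -0.226   0.053 ] rect [ 738.2 -228.2] [62.4 27.1] 85.0
collar/stand px [635.  68.] n 109 med [ 0.7755 -0.207   0.0494] rect [ 775.7 -208.3] [ 3.6 21.5] 46.2
collar/stand px [632. 118.] n 233 med [ 0.7753 -0.2539  0.0508] rect [ 775.6 -250.9] [31.2  6.5] 42.8
collar/stand px [330. 199.] n 8441 med [ 0.4836 -0.2903  0.0514] rect [ 483.  -292.4] [138.2  70.2] 81.2
block top px [600.  96.] n 750 med [ 0.7288 -0.2261  0.0683] rect [ 737.4 -228.5] [65.2 26.3] 85.8
block top px [634. 128.] n 76 med [ 0.7636 -0.2596  0.0658] rect [ 764.1 -259.2] [16.3  2.2] 15.6
block top px [330. 170.] n 64 med [ 0.4882 -0.2545  0.0658] rect [ 487.4 -257.4] [10.2 21.9] 89.3
block top px [330. 254.] n 78 med [ 0.4758 -0.3373  0.0675] rect [ 475.5 -338.5] [ 5.6 12.2] 86.6
```

View pics/w1.png

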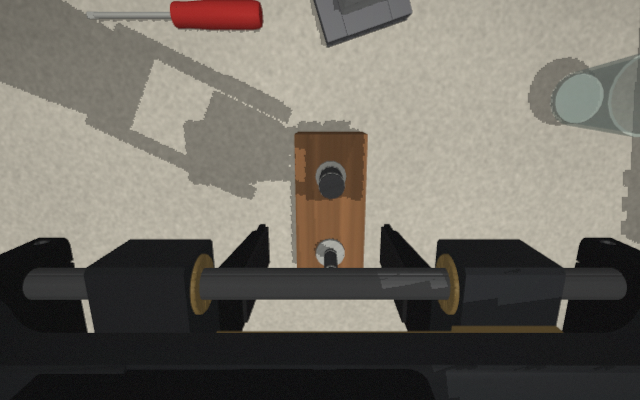

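The wrist view puts the thick gauge at (331,185) and the slim gauge at (330,254). The fingertips are clear on both sides, and the wrist position agrees with the top view to about 1.5 mm.

>>> play_rows:
  steps:
    - [0.06,[0.0103,0.0053,0.01],[0,0,0]]
    - [0.06,[0.0103,0.0053,0.04],[0,0,0]]
    - [0.06,[0.0103,0.0053,0.075],[0,0,0]]
    - [0.06,[0.0103,0.0053,0.105],[0,0,0]]
    - [0.06,[0.0103,0.0053,0.128],[0,0,0]]
    - [0.06,[0.0103,0.0053,0.1415],[0,0,0]]
    - [0.06,[0.0103,0.0053,0.1415],[0,0,0]]
    - [0.06,[0.0103,0.0053,0.1415],[0,0,0]]

```text
time_s: 1.95
tool_pos: [0.4876, -0.263, 0.063]
ee_rot: [0.76, 0.65, -0.0, -0.001]
ft_force: [-0.5, 0.7, 0.6]
opening: 0.629
```

```bash
python3 plan.py .4878 -.2628 .063 -8.8
```

```text
t 1.95 pos [ 0.4876 -0.263   0.063 ] F [-0.4832  0.6564  0.5891] op 59.8 jaw -8.85 tilt [-0.0009  0.0008]
shift mm [0.2795 0.1784 0.016 ] turn deg [-0.0597 -0.0344 -0.0514]
```

Close on the handle, then lift straight up 75 mm.

>>> play_rows:
  steps:
    - [0.03,[0,0,0],[0,0,0]]
    - [0.02,[0,0,0],[0,0,0]]
    - [0.01,[0,0,0],[0,0,0]]
    - [0.01,[0,0,0],[0,0,0]]
    - [0.01,[0,0,0],[0,0,0]]
    - [0.01,[0,0,0],[0,0,0]]
    - [0.01,[0,0,0],[0,0,0]]

```text
time_s: 2.53
tool_pos: [0.4882, -0.2628, 0.0638]
ee_rot: [0.759, 0.651, 0.0, 0.0]
ft_force: [1.0, 1.0, 0.6]
opening: 0.228
```

>>> play_rows:
  steps:
    - [0.01,[0,0,-0.01],[0,0,0]]
    - [0.01,[0,0,-0.03],[0,0,0]]
    - [0.01,[0,0,-0.055],[0,0,0]]
    - [0.01,[0,0,-0.085],[0,0,0]]
    - [0.01,[0,0,-0.115],[0,0,0]]
    - [0.01,[0,0,-0.127],[0,0,0]]
    - [0.01,[0,0,-0.127],[0,0,0]]

```text
time_s: 3.12
tool_pos: [0.4898, -0.264, 0.1949]
ee_rot: [0.759, 0.651, 0.001, 0.004]
ft_force: [0.1, -0.7, -2.6]
opening: 0.226
```

```bash
python3 plan.py .540 -.0915 .19 9.2; python3 gm.py w2
```

```text
t 3.12 pos [ 0.4898 -0.264   0.1949] F [ 0.1091 -0.7065 -2.5811] op 21.5 jaw -8.78 tilt [ 0.0062 -0.0042]
shift mm [178.1197  23.2245   4.4752] turn deg [  0.3586   0.2422 -17.9791]
collar/stand px [350.   6.] n 197 med [ 0.5348 -0.1138  0.0519] rect [ 538.  -113.4] [10.5 37.7] 83.2
collar/stand px [583. 105.] n 685 med [ 0.7299 -0.2242  0.0531] rect [ 738.  -227.4] [62.5 26.1] 83.4
collar/stand px [632. 109.] n 562 med [ 0.7782 -0.2443  0.0498] rect [ 776.1 -232.1] [58.  23.5] 83.6
collar/stand px [321. 181.] n 5215 med [ 0.4881 -0.2565  0.0513] rect [ 486.6 -269. ] [91.  70.1] 81.2
block top px [343.   3.] n 146 med [ 0.527  -0.1145  0.0686] rect [ 531.4 -114.9] [ 6.7 22.8] 82.2
block top px [596. 105.] n 769 med [ 0.7287 -0.2243  0.0683] rect [ 737.5 -227.8] [64.9 27.3] 84.1
block top px [632. 138.] n 127 med [ 0.7655 -0.2593  0.0664] rect [ 765.9 -258.6] [22.5  3.4] 16.9
```

View pics/w2.png

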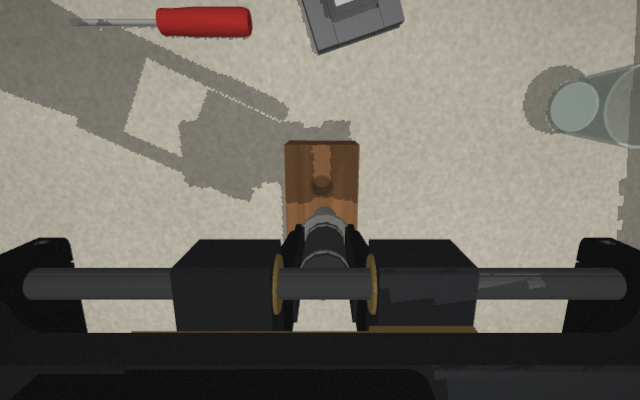

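The gauge is gripped: the opening is 21.5 mm and the pin is clear of the stand. Now I'll move to just before block C (the one nearest the stand), where the wrist camera can see the bores.

```bash
python3 plan.py .552 -.166 .19 9.2
```

```text
t 3.17 pos [ 0.4886 -0.2632  0.1919] F [-0.1557 -0.2344 -3.3447] op 21.4 jaw -8.78 tilt [ 0.0025 -0.0017]
shift mm [105.7281  47.7788   1.8757] turn deg [  0.1462   0.1005 -17.9802]
```

>>> play_rows:
  steps:
    - [0.01,[0.02,0.01,0],[0,0,-4]]
    - [0.01,[0.05,0.023,0],[0,0,-9]]
    - [0.01,[0.08,0.036,0],[0,0,-14]]
    - [0.01,[0.1,0.045,0],[0,0,-18]]
    - [0.01,[0.1057,0.0478,0],[0,0,-18]]
    - [0.01,[0.1057,0.0478,0],[0,0,-18]]
    - [0.01,[0.1057,0.0478,0],[0,0,-18]]
    - [0.01,[0.1057,0.0478,0],[0,0,-18]]

```text
time_s: 3.83
tool_pos: [0.5503, -0.1663, 0.1892]
ee_rot: [0.649, 0.761, -0.001, -0.001]
ft_force: [-0.2, -0.6, -1.7]
opening: 0.228
```

```bash
python3 plan.py .552 -.166 .19 9.2; python3 gm.py w3|grep block; python3 plan.py .552 -.166 .19 9.2
```

```text
t 3.83 pos [ 0.5503 -0.1663  0.1892] F [-0.1639 -0.5731 -1.7419] op 21.7 jaw 9.12 tilt [-0.0021  0.0003]
shift mm [ 0.0634  1.6856 -0.8244] turn deg [-0.1173 -0.0343 -0.0806]
block top px [326.  13.] n 1179 med [ 0.5277 -0.0231  0.0694] rect [527.1 -21.6] [39.8 16.7] 8.4
block top px [325. 106.] n 2067 med [ 0.5382 -0.0924  0.0694] rect [538.2 -93.4] [40.2 39.7] 9.5
block top px [637. 242.] n 67 med [ 0.8473 -0.1683  0.0632] rect [ 847.4 -166.3] [ 3.9 14.5] 3.1
block top px [523. 261.] n 251 med [ 0.7426 -0.2012  0.068 ] rect [ 746.  -201.9] [36.4  6.6] 25.9
block top px [538. 312.] n 596 med [ 0.7777 -0.2536  0.0686] rect [ 769.1 -251.1] [53.5 16.8] 25.5
t 3.88 pos [ 0.5505 -0.1665  0.1896] F [ 1.3644 -0.4942 -1.4128] op 21.6 jaw 9.11 tilt [-0.0015  0.0002]
shift mm [ 0.2599  1.6022 -0.437 ] turn deg [-0.0833 -0.0233 -0.0942]
```

View pics/w3.png

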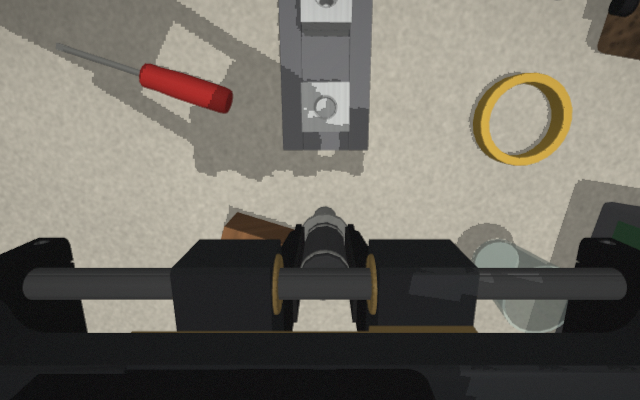

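The wrist view shows bore C at about (326,107), the edge of block B at (326,5) and the pin tip at (323,210). I'll come in closer, with the tip 12 mm above the block and 25 mm short of the bore, so that one picture shows both.

>>> play_rows:
  steps:
    - [0.01,[0.015,0,0.016],[0,0,0]]
    - [0.01,[0.032,0,0.036],[0,0,0]]
    - [0.01,[0.045,0,0.05],[0,0,0]]
    - [0.01,[0.0491,0,0.056],[0,0,0]]
    - [0.01,[0.0491,0,0.056],[0,0,0]]
    - [0.01,[0.0491,0,0.056],[0,0,0]]
    - [0.01,[0.0491,0,0.056],[0,0,0]]
    - [0.01,[0.0491,0,0.056],[0,0,0]]

```text
time_s: 4.55
tool_pos: [0.5445, -0.1181, 0.136]
ee_rot: [0.648, 0.761, 0.0, 0.001]
ft_force: [0.5, -0.2, -2.1]
opening: 0.227
```

```bash
python3 plan.py .5382 -.0934 .1335 9.2; python3 gm.py w4|grep block; python3 - <<'E'
import cv2
i=cv2.imread('pics/w4.png')[90:290,220:430]
cv2.imwrite('pics/w4c.png',cv2.resize(i,None,fx=2.8,fy=2.8,interpolation=cv2.INTER_CUBIC))
E
```

```text
t 4.55 pos [ 0.5445 -0.1181  0.136 ] F [ 0.5131 -0.2018 -2.1105] op 21.5 jaw 9.18 tilt [ 0.0024 -0.001 ]
shift mm [25.3777 -2.2899  2.4154] turn deg [ 0.1289  0.0802 -0.0244]
block top px [634.   8.] n 151 med [0.7238 0.0494 0.0617] rect [723.6  47.6] [ 8.8 15.4] 29.1
block top px [323.  47.] n 3593 med [ 0.5252 -0.0086  0.0694] rect [525.4  -9.7] [40.  40.3] 8.5
block top px [322. 174.] n 2739 med [ 0.5381 -0.0924  0.0693] rect [538.3 -93.5] [40.1 40.3] 9.7
```

View pics/w4c.png

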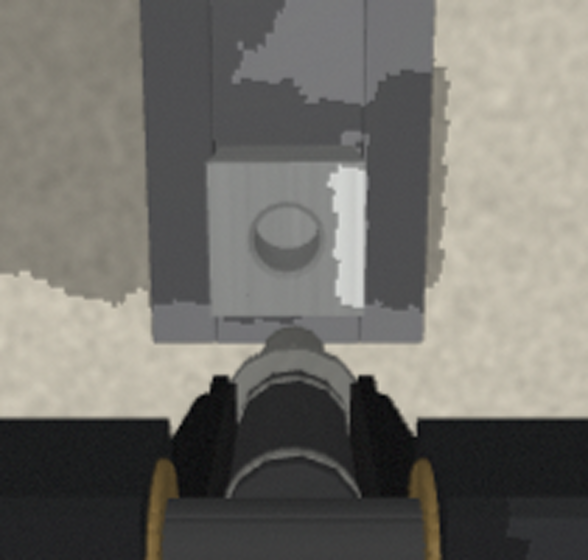

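The crop shows bore C at crop (286,237), which is full-image (322,174.6), with the pin nose's far edge at full (324.6,206.5). I'll check the pin's axis in tool coordinates from depth.

```bash
python3 - <<'E'
from h import *
np.set_printoptions(precision=4,suppress=True)
c=dict(np.load('w4.npz')); T=c['W']@np.linalg.inv(c['tool_from_camera'])
P=cloud(c); Q=(P-T[:3,3])@T[:3,:3]
for lo,hi in [(.003,.007),(.012,.02),(.02,.03),(.03,.04),(.04,.05),(.05,.06)]:
    m=(Q[...,2]>lo)&(Q[...,2]<hi)&(abs(Q[...,1])<.03)&(abs(Q[...,0])<.03)
    if m.sum()>3: print(lo,hi,m.sum(),'x max',np.percentile(Q[m][:,0],[50,97,100]),'y',np.percentile(Q[m][:,1],[2,50,98]), 'z',np.median(Q[m][:,2]))
tfc=c['tool_from_camera']; ci=np.linalg.inv(tfc)
def proj(p):
    q=ci@np.r_[p,1]; return c['fx']*q[0]/q[2]+c['cx'],c['fy']*q[1]/q[2]+c['cy']
for p in [(0,0,.0535),(.0065,0,.0535),(.008,0,.052),(.015,0,.0135),(.015,0,.0085)]: print(p,np.round(proj(p),1))
b=ray(c,322.1,174.6,.0693); print('bore world',b,'tool',(b-T[:3,3])@T[:3,:3])
E
```

```text
0.003 0.007 128 x max [0.0098 0.0137 0.0144] y [-0.011   0.0012  0.01  ] z 0.006576027501176707
0.03 0.04 26 x max [0.0071 0.0074 0.0076] y [-0.0049 -0.0007  0.0039] z 0.03822664398620715
0.04 0.05 75 x max [0.0065 0.0073 0.0073] y [-0.0071 -0.0004  0.0061] z 0.04528908441113083
0.05 0.06 7 x max [0.0057 0.0071 0.0073] y [-0.0064  0.0003  0.005 ] z 0.05031371389596641
(0, 0, 0.0535) [325.5 214.8]
(0.0065, 0, 0.0535) [325.5 205.8]
(0.008, 0, 0.052) [325.5 204.3]
(0.015, 0, 0.0135) [325.7 210.1]
(0.015, 0, 0.0085) [325.8 212.6]
bore world [ 0.5381 -0.0928  0.0693] tool [ 0.0261 -0.0024  0.0666]
```

>>> play_rows:
  steps:
    - [0.01,[0.01,-0.001,0],[0,0,0]]
    - [0.01,[0.022,-0.002,0],[0,0,0]]
    - [0.01,[0.026,-0.002,0],[0,0,0]]
    - [0.01,[0.026,-0.002,0],[0,0,0]]
    - [0.01,[0.026,-0.002,0],[0,0,0]]
    - [0.01,[0.026,-0.002,0],[0,0,0]]

```text
time_s: 5.1
tool_pos: [0.5374, -0.0917, 0.1346]
ee_rot: [0.648, 0.762, -0.0, 0.0]
ft_force: [-0.3, 0.8, -1.8]
opening: 0.224
```

```bash
python3 plan.py .5385 -.0925 .1335 9.2; for i in 1 2 ; do python3 -c "
from h import *
bot.capture('top')"; python3 plan.py .5385 -.0925 .1335 9.2; done
```

```text
t 5.1 pos [ 0.5374 -0.0917  0.1346] F [-0.3323  0.8408 -1.8366] op 21.3 jaw 9.24 tilt [ 0.0002 -0.0003]
shift mm [-0.9973  0.9302  1.0565] turn deg [0.0116 0.0176 0.0449]
t 5.15 pos [ 0.5374 -0.0918  0.1345] F [ 0.4024 -0.1104 -1.4759] op 21.5 jaw 9.23 tilt [ 0.0002 -0.0002]
shift mm [-0.8634  0.9236  1.0466] turn deg [0.0107 0.0122 0.0276]
t 5.2 pos [ 0.5374 -0.0919  0.1345] F [-0.2009 -0.5158 -1.7412] op 21.5 jaw 9.21 tilt [ 0.0001 -0.0001]
shift mm [-0.7457  0.9721  0.984 ] turn deg [0.0031 0.0079 0.0148]
```

>>> play_rows:
  steps:
    - [0.01,[-0.0007,0.001,0.003],[0,0,0]]
    - [0.01,[-0.0007,0.001,0.006],[0,0,0]]
    - [0.01,[-0.0007,0.001,0.009],[0,0,0]]
    - [0.01,[-0.0007,0.001,0.0115],[0,0,0]]
    - [0.01,[-0.0007,0.001,0.0135],[0,0,0]]
    - [0.01,[-0.0007,0.001,0.015],[0,0,0]]
    - [0.01,[-0.0007,0.001,0.016],[0,0,0]]
    - [0.01,[-0.0007,0.001,0.0165],[0,0,0]]
    - [0.01,[-0.0007,0.001,0.0165],[0,0,0]]

```text
time_s: 5.95
tool_pos: [0.5385, -0.0923, 0.1179]
ee_rot: [0.648, 0.762, -0.0, -0.0]
ft_force: [0.5, 0.1, -2.5]
opening: 0.228
```

```bash
python3 plan.py .5385 -.0925 .105 9.2
```

```text
t 5.95 pos [ 0.5385 -0.0923  0.1179] F [ 0.5476  0.1453 -2.513 ] op 21.7 jaw 9.22 tilt [-0.  0.]
shift mm [-0.1761  0.0009 12.8882] turn deg [-0.0011 -0.0005  0.0167]
```

>>> play_rows:
  steps:
    - [0.01,[0,0,0.003],[0,0,0]]
    - [0.01,[0,0,0.007],[0,0,0]]
    - [0.01,[0,0,0.011],[0,0,0]]
    - [0.01,[0,0,0.014],[0,0,0]]
    - [0.01,[0,0,0.017],[0,0,0]]
    - [0.01,[0,0,0.0185],[0,0,0]]
    - [0.01,[0,0,0.02],[0,0,0]]
    - [0.01,[0,0,0.0215],[0,0,0]]
    - [0.01,[0,0,0.0225],[0,0,0]]
    - [0.01,[0,0,0.0225],[0,0,0]]

```text
time_s: 6.78
tool_pos: [0.5384, -0.0923, 0.0952]
ee_rot: [0.648, 0.762, -0.0, -0.0]
ft_force: [0.5, -0.8, -1.7]
opening: 0.222
```

```bash
python3 plan.py .5385 -.0925 .08 9.2
```

```text
t 6.78 pos [ 0.5384 -0.0923  0.0952] F [ 0.5436 -0.7857 -1.7439] op 21.1 jaw 9.22 tilt [-0.0001  0.    ]
shift mm [-0.1817  0.0526 15.232 ] turn deg [-0.0039 -0.0009  0.0183]
```

>>> play_rows:
  steps:
    - [0.01,[0,0,0.001],[0,0,0]]
    - [0.01,[0,0,0.002],[0,0,0]]
    - [0.01,[0,0,0.003],[0,0,0]]
    - [0.01,[0,0,0.003],[0,0,0]]

```text
time_s: 7.12
tool_pos: [0.5385, -0.0923, 0.0923]
ee_rot: [0.648, 0.762, 0.0, 0.0]
ft_force: [0.4, -0.8, -2.8]
opening: 0.225
```

It is 5 mm past where the shoulder would be and there is no resistance, so block C seems to be the full-depth one. I'll continue to the collar.

>>> play_rows:
  steps:
    - [0.01,[0,0,0.0025],[0,0,0]]
    - [0.01,[0,0,0.005],[0,0,0]]
    - [0.01,[0,0,0.007],[0,0,0]]
    - [0.01,[0,0,0.0085],[0,0,0]]
    - [0.01,[0,0,0.0095],[0,0,0]]
    - [0.01,[0,0,0.0103],[0,0,0]]
    - [0.01,[0,0,0.011],[0,0,0]]
    - [0.01,[0,0,0.0112],[0,0,0]]
    - [0.01,[0,0,0.0112],[0,0,0]]

```text
time_s: 7.87
tool_pos: [0.5385, -0.0924, 0.0818]
ee_rot: [0.648, 0.762, -0.0, -0.0]
ft_force: [-1.4, -0.8, 2.4]
opening: 0.229
```

```bash
python3 plan.py .5385 -.0925 .08 9.2; python3 gm.py w5; python3 - <<'E'
import cv2
i=cv2.imread('pics/w5.png')[90:290,220:430]
cv2.imwrite('pics/w5c.png',cv2.resize(i,None,fx=2.8,fy=2.8,interpolation=cv2.INTER_CUBIC))
E
```

```text
t 7.87 pos [ 0.5385 -0.0924  0.0818] F [-1.3682 -0.802   2.4223] op 21.7 jaw 9.22 tilt [-0.0001 -0.0001]
shift mm [-0.1291 -0.0409  1.7613] turn deg [-0.0046  0.0024  0.0193]
gauge top px [325. 247.] n 1852 med [ 0.5364 -0.0833  0.1088] rect [536.9 -86.9] [38.4 13.5] 9.3
collar/stand px [326.  81.] n 338 med [ 0.5244 -0.0054  0.046 ] rect [525.3  -9.2] [16.5 16.3] 44.7
collar/stand px [325. 197.] n 382 med [ 0.5351 -0.0738  0.0529] rect [534.8 -73.8] [39.9  0.9] 9.5
block top px [327.  81.] n 5449 med [ 0.5253 -0.0078  0.0693] rect [525.4  -9.5] [40.2 40.1] 8.5
block top px [325. 214.] n 1784 med [ 0.5357 -0.0788  0.0695] rect [536.3 -82.4] [40.  18.5] 9.3
```

View pics/w5c.png

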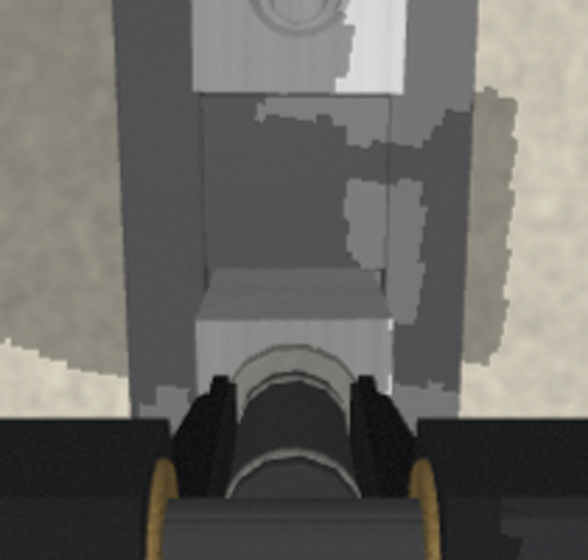

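The collar is seated on block C: contact force appeared at TCP 0.0818 against 0.0813 expected, and the crop shows the collar flush at about (295,350). Depth in bore B shows a shoulder about 23 mm down, which agrees. Now release and rise.

>>> play_rows:
  steps:
    - [0.03,[0,0,-0.0005],[0,0,0]]
    - [0.045,[0,0,-0.0005],[0,0,0]]
    - [0.06,[0,0,-0.0005],[0,0,0]]
    - [0.06,[0,0,-0.0005],[0,0,0]]
    - [0.06,[0,0,-0.015],[0,0,0]]
    - [0.06,[0,0,-0.04],[0,0,0]]
    - [0.06,[0,0,-0.07],[0,0,0]]
    - [0.06,[0,0,-0.09],[0,0,0]]
    - [0.06,[0,0,-0.09],[0,0,0]]
    - [0.06,[0,0,-0.09],[0,0,0]]

```text
time_s: 8.75
tool_pos: [0.5394, -0.0925, 0.1726]
ee_rot: [0.648, 0.762, 0.001, 0.001]
ft_force: [-1.1, -0.1, 0.5]
opening: 0.629
```

```bash
python3 plan.py .5255 -.009 .172 8.5; python3 gm.py w6 | grep -v stand; python3 - <<'E'
from h import *
for n in ['top','scene']:
    c=cam(n);P=cloud(c)
    m=(P[...,2]>.09)&(P[...,2]<.125)&(abs(P[...,0]-.54)<.03)&(abs(P[...,1]+.092)<.03)
    if m.sum(): print(n,m.sum(),np.median(P[m],0),np.percentile(P[m][:,2],95))
c=dict(np.load('w6.npz'));P=cloud(c)
# bore floors
for nm,(x,y) in dict(B=(.5255,-.0085),A=(.512,.0755)).items():
    m=(np.hypot(P[...,0]-x,P[...,1]-y)<.0085)
    if m.sum(): print(nm,m.sum(),np.percentile(P[m][:,2],[2,25,50]))
E
```

```text
t 8.75 pos [ 0.5394 -0.0925  0.1726] F [-1.0836 -0.069   0.5151] op 59.8 jaw 9.22 tilt [ 0.0031 -0.0008]
shift mm [84.6727 -0.2923  0.5078] turn deg [0.1662 0.0714 0.7201]
gauge top px [323. 200.] n 291 med [ 0.5362 -0.0839  0.1101] rect [537.2 -87.3] [21.3 10.7] 4.3
block top px [324.   1.] n 199 med [0.5138 0.0547 0.0652] rect [514.1  54.6] [39.9  1.2] 9.2
block top px [607.  41.] n 1788 med [0.7352 0.0637 0.0616] rect [735.2  63.5] [43.9 42.5] 30.3
block top px [324.  92.] n 2400 med [ 0.5252 -0.0086  0.0693] rect [525.3  -9.7] [40.2 39.8] 9.1
block top px [324. 191.] n 1333 med [ 0.5369 -0.084   0.0695] rect [538.3 -93.4] [39.9 40.5] 10.2
scene 153 [ 0.54561578 -0.09385422  0.11195035] 0.1184099765764
B 396 [0.02115976 0.02289103 0.04487208]
```

The scene camera shows the gauge top at 0.118 m, against 0.119 expected when seated. Next I'll grasp block B with the jaws across the tray.

>>> play_rows:
  steps:
    - [0.065,[0.03,0,0],[0,0,0]]
    - [0.065,[0.06,-0.0005,0],[0,0,0]]
    - [0.065,[0.0843,-0.0005,0],[0,0,0]]
    - [0.065,[0.0843,-0.0005,0.03],[0,0,0]]
    - [0.065,[0.0843,-0.0005,0.065],[0,0,0]]
    - [0.065,[0.0843,-0.0005,0.1],[0,0,0]]
    - [0.065,[0.0843,-0.0005,0.123],[0,0,0]]
    - [0.065,[0.0843,-0.0005,0.1345],[0,0,0]]
    - [0.065,[0.0843,-0.0005,0.1345],[0,0,0]]
    - [0.065,[0.0843,-0.0005,0.1345],[0,0,0]]

```text
time_s: 9.73
tool_pos: [0.524, -0.0092, 0.0361]
ee_rot: [0.648, 0.762, -0.0, -0.001]
ft_force: [-0.8, 0.3, 0.6]
opening: 0.682
```

```bash
python3 plan.py .5253 -.0093 .038 9.0
```

```text
t 9.73 pos [ 0.524  -0.0092  0.0361] F [-0.8313  0.2867  0.5676] op 64.9 jaw 9.21 tilt [-0.0017  0.0003]
shift mm [-0.3258  1.2563 -1.855 ] turn deg [-0.0961 -0.0301  0.2124]
```

>>> play_rows:
  steps:
    - [0.045,[0,0.001,-0.001],[0,0,0]]
    - [0.035,[0,0.001,-0.001],[0,0,0]]
    - [0.03,[0,0.001,-0.001],[0,0,0]]
    - [0.03,[0,0.001,-0.001],[0,0,0]]
    - [0.03,[0,0.001,-0.001],[0,0,0]]
    - [0.03,[0,0.001,-0.001],[0,0,0]]

```text
time_s: 10.23
tool_pos: [0.5262, -0.0092, 0.0389]
ee_rot: [0.648, 0.762, 0.0, 0.001]
ft_force: [-0.4, 0.9, 4.7]
opening: 0.417
```

>>> play_rows:
  steps:
    - [0.03,[0,0,-0.005],[0,0,0]]
    - [0.03,[0,0,-0.017],[0,0,0]]
    - [0.03,[0,0,-0.037],[0,0,0]]
    - [0.03,[0,0,-0.062],[0,0,0]]
    - [0.03,[0,0,-0.085],[0,0,0]]
    - [0.03,[0,0,-0.095],[0,0,0]]
    - [0.03,[0,0,-0.095],[0,0,0]]

```text
time_s: 10.82
tool_pos: [0.5275, -0.0092, 0.1364]
ee_rot: [0.648, 0.762, 0.002, 0.003]
ft_force: [0.5, 0.1, -1.9]
opening: 0.418
```

```bash
python3 -c "
import numpy as np
a=np.radians(9.7);b=np.array([.4947,.3135])
for s in (1,-1): print(b+s*.033*np.array([-np.sin(a),np.cos(a)]))"
python3 plan.py .489 .346 .131 9.7
```

```text
[0.48913985 0.34602821]
[0.50026015 0.28097179]
t 10.82 pos [ 0.5275 -0.0092  0.1364] F [ 0.4913  0.1489 -1.9014] op 39.7 jaw 9.22 tilt [ 0.0063 -0.0007]
shift mm [356.8391  18.8511   4.905 ] turn deg [ 0.3509  0.0984 -0.4847]
```

>>> play_rows:
  steps:
    - [0.03,[0.02,0.001,0],[0,0,0]]
    - [0.03,[0.055,0.003,0],[0,0,0]]
    - [0.03,[0.095,0.0055,0],[0,0,0]]
    - [0.03,[0.135,0.008,0],[0,0,0]]
    - [0.03,[0.175,0.01,0],[0,0,0]]
    - [0.03,[0.215,0.0125,0],[0,0,-0.1]]
    - [0.03,[0.255,0.015,0],[0,0,-0.2]]
    - [0.03,[0.29,0.017,0],[0,0,-0.3]]
    - [0.03,[0.32,0.019,0],[0,0,-0.4]]
    - [0.03,[0.34,0.02,0],[0,0,-0.5]]

```text
time_s: 11.65
tool_pos: [0.4889, 0.332, 0.1306]
ee_rot: [0.644, 0.765, -0.001, -0.001]
ft_force: [0.1, -0.2, -1.5]
opening: 0.417
```

>>> play_rows:
  steps:
    - [0.03,[0.01,0.001,0],[0,0,0]]
    - [0.03,[0.0165,0.001,0],[0,0,0]]
    - [0.03,[0.0165,0.001,0],[0,0,0]]
    - [0.03,[0.0165,0.001,0],[0,0,0]]
    - [0.03,[0.0165,0.001,0],[0,0,0]]

```text
time_s: 12.07
tool_pos: [0.4891, 0.3449, 0.1324]
ee_rot: [0.645, 0.764, -0.0, 0.0]
ft_force: [0.1, -0.4, -1.8]
opening: 0.418
```

```bash
python3 plan.py .489 .346 .025 9.7
```

```text
t 12.07 pos [0.4891 0.3449 0.1324] F [ 0.1171 -0.3756 -1.7947] op 39.7 jaw 9.64 tilt [-0.0005 -0.0007]
shift mm [  1.1312   0.153  107.3755] turn deg [-0.0335  0.0367 -0.0583]
```

>>> play_rows:
  steps:
    - [0.03,[0,0,0.012],[0,0,0]]
    - [0.03,[0,0,0.032],[0,0,0]]
    - [0.03,[0,0,0.055],[0,0,0]]
    - [0.03,[0,0,0.075],[0,0,0]]
    - [0.03,[0,0,0.09],[0,0,0]]
    - [0.03,[0,0,0.1],[0,0,0]]
    - [0.03,[0,0,0.104],[0,0,0]]
    - [0.03,[0,0,0.106],[0,0,0]]
    - [0.03,[0,0,0.107],[0,0,0]]
    - [0.03,[0,0,0.107],[0,0,0]]

```text
time_s: 12.9
tool_pos: [0.4897, 0.3465, 0.0267]
ee_rot: [0.645, 0.764, 0.001, 0.0]
ft_force: [-0.2, 0.4, -1.3]
opening: 0.423
```

>>> play_rows:
  steps:
    - [0.03,[0,0,0.0005],[0,0,0]]
    - [0.03,[0,0,0.001],[0,0,0]]
    - [0.03,[0,0,0.001],[0,0,0]]

```text
time_s: 13.15
tool_pos: [0.4893, 0.3465, 0.0254]
ee_rot: [0.645, 0.764, 0.001, 0.0]
ft_force: [-0.7, -0.7, -2.6]
opening: 0.416
```

>>> play_rows:
  steps:
    - [0.03,[0,0,0.0005],[0,0,0]]
    - [0.03,[0,0,0.001],[0,0,0]]
    - [0.03,[0,0,0.001],[0,0,0]]
    - [0.03,[0,0,0.001],[0,0,0]]

```text
time_s: 13.48
tool_pos: [0.4893, 0.3465, 0.0249]
ee_rot: [0.645, 0.764, 0.0, 0.0]
ft_force: [-2.8, -1.3, 6.1]
opening: 0.418
```

Contact with the bin floor. Release and rise.

>>> play_rows:
  steps:
    - [0.05,[0,0,-0.0008],[0,0,0]]
    - [0.065,[0,0,-0.0008],[0,0,0]]
    - [0.065,[0,0,-0.0008],[0,0,0]]
    - [0.065,[0,0,-0.01],[0,0,0]]
    - [0.065,[0,0,-0.035],[0,0,0]]
    - [0.065,[0,0,-0.07],[0,0,0]]
    - [0.065,[0,0,-0.105],[0,0,0]]
    - [0.065,[0,0,-0.13],[0,0,0]]
    - [0.065,[0,0,-0.13],[0,0,0]]
    - [0.065,[0,0,-0.13],[0,0,0]]

```text
time_s: 14.32
tool_pos: [0.4903, 0.347, 0.1568]
ee_rot: [0.645, 0.764, 0.002, 0.001]
ft_force: [-0.7, -0.2, -1.1]
opening: 0.681
```

```bash
python3 - <<'E'
from h import *
np.set_printoptions(precision=4,suppress=True)
def blobs(n,c,reg):
    P=cloud(c);x,y,z=P[...,0],P[...,1],P[...,2]
    k,l,s,ce=cv2.connectedComponentsWithStats(reg(x,y,z).astype(np.uint8))
    for i in range(1,k):
        if s[i,4]<40: continue
        p=P[l==i];r=cv2.minAreaRect((p[:,:2]*1000).astype(np.float32)); print(n,s[i,4],np.median(p,0),np.round(r[0],1),np.round(r[1],1),round(r[2],1))
c=cam('scene'); cv2.imwrite('pics/s1.png',c['img'])
blobs('bin block',c,lambda x,y,z:(z>.046)&(z<.06)&(x>.38)&(x<.6)&(y>.2)&(y<.42))
blobs('A',c,lambda x,y,z:(z>.061)&(z<.075)&(x>.46)&(x<.57)&(y>.03)&(y<.13))
E
python3 plan.py .512 .076 .155 9.6
```

```text
bin block 186 [0.4919 0.3462 0.0511] [492.2 346.6] [41.4 43.8] 8.7
A 224 [0.5142 0.0743 0.0655] [513.   74.7] [44.1 40.3] 8.3
t 14.37 pos [0.4891 0.3463 0.1544] F [-0.7685  0.4567 -0.8506] op 64.8 jaw 9.72 tilt [0.001  0.0006]
shift mm [-270.2773  -23.0034   -0.7343] turn deg [ 0.0605 -0.0231  0.1174]
```

>>> play_rows:
  steps:
    - [0.065,[-0.025,-0.002,0],[0,0,0]]
    - [0.065,[-0.065,-0.006,0],[0,0,0]]
    - [0.065,[-0.105,-0.01,0],[0,0,0]]
    - [0.065,[-0.145,-0.013,0],[0,0,0]]
    - [0.065,[-0.185,-0.017,0],[0,0,0.2]]
    - [0.065,[-0.22,-0.02,0],[0,0,0.4]]
    - [0.065,[-0.25,-0.022,0],[0,0,0.4]]
    - [0.065,[-0.265,-0.0235,0],[0,0,0.4]]
    - [0.065,[-0.2705,-0.0235,0],[0,0,0.4]]
    - [0.065,[-0.2705,-0.0235,0],[0,0,0.4]]

```text
time_s: 15.2
tool_pos: [0.5105, 0.0746, 0.152]
ee_rot: [0.648, 0.761, -0.001, -0.001]
ft_force: [-0.4, 0.2, -0.2]
opening: 0.681
```

>>> play_rows:
  steps:
    - [0.065,[0,0,0.01],[0,0,0]]
    - [0.065,[0,0,0.035],[0,0,0]]
    - [0.065,[0,0,0.065],[0,0,0]]
    - [0.065,[0,0,0.09],[0,0,0]]
    - [0.065,[0,0,0.107],[0,0,0]]
    - [0.065,[0,0,0.1165],[0,0,0]]
    - [0.065,[0,0,0.1165],[0,0,0]]
    - [0.065,[0,0,0.1165],[0,0,0]]
    - [0.065,[0,0,0.1165],[0,0,0]]

```text
time_s: 15.95
tool_pos: [0.5124, 0.0762, 0.0384]
ee_rot: [0.647, 0.762, 0.001, 0.001]
ft_force: [0.6, -1.0, -0.1]
opening: 0.682
```

```bash
python3 plan.py .5113 .0755 .038 9.3
```

```text
t 15.95 pos [0.5124 0.0762 0.0384] F [ 0.6284 -1.0342 -0.0911] op 64.9 jaw 9.36 tilt [0.002  0.0002]
shift mm [-0.5071 -1.2258  0.4039] turn deg [0.1153 0.0085 0.0629]
```

>>> play_rows:
  steps:
    - [0.045,[0,0,0],[0,0,0]]
    - [0.035,[0,0,0],[0,0,0]]
    - [0.03,[0,0,0],[0,0,0]]
    - [0.03,[0,0,0],[0,0,0]]
    - [0.03,[0,0,0],[0,0,0]]
    - [0.03,[0,0,0],[0,0,0]]

```text
time_s: 16.45
tool_pos: [0.5118, 0.0756, 0.0378]
ee_rot: [0.647, 0.762, 0.0, 0.0]
ft_force: [-0.5, -0.3, 2.7]
opening: 0.421
```

>>> play_rows:
  steps:
    - [0.03,[0,0,-0.005],[0,0,0]]
    - [0.03,[0,0,-0.017],[0,0,0]]
    - [0.03,[0,0,-0.037],[0,0,0]]
    - [0.03,[0,0,-0.062],[0,0,0]]
    - [0.03,[0,0,-0.085],[0,0,0]]
    - [0.03,[0,0,-0.095],[0,0,0]]
    - [0.03,[0,0,-0.095],[0,0,0]]
    - [0.03,[0,0,-0.095],[0,0,0]]

```text
time_s: 17.12
tool_pos: [0.5114, 0.0756, 0.1324]
ee_rot: [0.647, 0.762, 0.0, 0.0]
ft_force: [0.5, 0.2, -3.5]
opening: 0.422
```

```bash
python3 plan.py .5005 .2805 .131 9.7
```

```text
t 17.12 pos [0.5114 0.0756 0.1324] F [ 0.4697  0.2468 -3.4951] op 40.1 jaw 9.32 tilt [0.0005 0.    ]
shift mm [203.956   22.4426   1.3557] turn deg [ 0.0308  0.0047 -0.385 ]
```

>>> play_rows:
  steps:
    - [0.03,[0.02,0.002,0],[0,0,0]]
    - [0.03,[0.05,0.005,0],[0,0,0]]
    - [0.03,[0.085,0.009,0],[0,0,0]]
    - [0.03,[0.12,0.013,0],[0,0,-0.1]]
    - [0.03,[0.155,0.017,0],[0,0,-0.2]]
    - [0.03,[0.18,0.02,0],[0,0,-0.3]]
    - [0.03,[0.197,0.0215,0],[0,0,-0.4]]
    - [0.03,[0.204,0.0225,0],[0,0,-0.4]]
    - [0.03,[0.204,0.0225,0],[0,0,-0.4]]
    - [0.03,[0.204,0.0225,0],[0,0,-0.4]]

```text
time_s: 17.95
tool_pos: [0.4998, 0.2798, 0.1306]
ee_rot: [0.645, 0.765, -0.001, -0.0]
ft_force: [0.5, -0.6, -2.5]
opening: 0.417
```

>>> play_rows:
  steps:
    - [0.03,[0,0,0.012],[0,0,0]]
    - [0.03,[0,0,0.032],[0,0,0]]
    - [0.03,[0,0,0.055],[0,0,0]]
    - [0.03,[0,0,0.075],[0,0,0]]
    - [0.03,[0,0,0.09],[0,0,0]]
    - [0.03,[0,0,0.1],[0,0,0]]
    - [0.03,[0,0,0.104],[0,0,0]]
    - [0.03,[0,0,0.106],[0,0,0]]
    - [0.03,[0,0,0.106],[0,0,0]]
    - [0.03,[0,0,0.106],[0,0,0]]

```text
time_s: 18.78
tool_pos: [0.5015, 0.2807, 0.0273]
ee_rot: [0.645, 0.764, 0.001, 0.0]
ft_force: [0.5, -0.6, -2.2]
opening: 0.42
```

>>> play_rows:
  steps:
    - [0.03,[0,0,0.0005],[0,0,0]]
    - [0.03,[0,0,0.001],[0,0,0]]
    - [0.03,[0,0,0.001],[0,0,0]]
    - [0.03,[0,0,0.001],[0,0,0]]

```text
time_s: 19.12
tool_pos: [0.5008, 0.2807, 0.0257]
ee_rot: [0.645, 0.764, 0.0, 0.0]
ft_force: [-0.2, -0.6, -1.6]
opening: 0.418
```

>>> play_rows:
  steps:
    - [0.03,[0,0,0.0005],[0,0,0]]
    - [0.03,[0,0,0.001],[0,0,0]]
    - [0.03,[0,0,0.0014],[0,0,0]]
    - [0.03,[0,0,0.0014],[0,0,0]]
    - [0.03,[0,0,0.0014],[0,0,0]]

```text
time_s: 19.53
tool_pos: [0.5006, 0.2806, 0.0238]
ee_rot: [0.645, 0.764, -0.0, -0.0]
ft_force: [0.2, 1.3, -2.4]
opening: 0.421
```

>>> play_rows:
  steps:
    - [0.03,[0,0,0.0005],[0,0,0]]
    - [0.03,[0,0,0.0008],[0,0,0]]
    - [0.03,[0,0,0.0008],[0,0,0]]
    - [0.03,[0,0,0.0008],[0,0,0]]

```text
time_s: 19.87
tool_pos: [0.5006, 0.2806, 0.0238]
ee_rot: [0.645, 0.764, -0.0, -0.0]
ft_force: [-3.6, -1.4, 5.4]
opening: 0.421
```

Floor contact at 0.0238, as predicted. Release, rise, and take a final look.

>>> play_rows:
  steps:
    - [0.05,[0,0,-0.0006],[0,0,0]]
    - [0.062,[0,0,-0.0006],[0,0,0]]
    - [0.062,[0,0,-0.0006],[0,0,0]]
    - [0.062,[0,0,-0.01],[0,0,0]]
    - [0.062,[0,0,-0.035],[0,0,0]]
    - [0.062,[0,0,-0.07],[0,0,0]]
    - [0.062,[0,0,-0.11],[0,0,0]]
    - [0.062,[0,0,-0.15],[0,0,0]]
    - [0.062,[0,0,-0.18],[0,0,0]]
    - [0.062,[0,0,-0.18],[0,0,0]]

```text
time_s: 20.7
tool_pos: [0.5047, 0.2824, 0.2131]
ee_rot: [0.645, 0.764, 0.007, 0.003]
ft_force: [0.3, 0.1, 1.2]
opening: 0.654
```

>>> play_rows:
  steps:
    - [0.062,[-0.04,-0.03,0],[0,0,0]]
    - [0.062,[-0.05,-0.07,0],[0,0,0]]
    - [0.062,[-0.05,-0.11,0],[0,0,0]]
    - [0.062,[-0.05,-0.13,0],[0,0,0]]
    - [0.062,[-0.05,-0.13,0],[0,0,0]]
    - [0.062,[-0.05,-0.13,0],[0,0,0]]

```text
time_s: 21.2
tool_pos: [0.3804, 0.2093, 0.2033]
ee_rot: [0.645, 0.765, 0.001, 0.0]
ft_force: [0.2, -0.4, 0.7]
opening: 0.651
```

```bash
python3 - <<'E'
from h import *
np.set_printoptions(precision=4,suppress=True)
for n in ['scene','top']:
    c=cam(n); cv2.imwrite(f'pics/{n}9.png',c['img'])
    P=cloud(c);x,y,z=P[...,0],P[...,1],P[...,2]
    for nm,m in [('bin',(z>.046)&(z<.06)&(x>.38)&(x<.6)&(y>.2)&(y<.42)),('C',(z>.06)&(z<.0765)&(x>.46)&(x<.6)&(y<-.05)&(y>-.14)),('gauge',(z>.11)&(z<.13)&(abs(x-.54)<.03)&(abs(y+.092)<.04)),('slim',(z>.09)&(z<.12)&(abs(x-.476)<.03)&(abs(y+.34)<.03))]:
        k,l,s,ce=cv2.connectedComponentsWithStats(m.astype(np.uint8))
        for i in range(1,k):
            if s[i,4]<15: continue
            p=P[l==i];r=cv2.minAreaRect((p[:,:2]*1000).astype(np.float32)); q=(np.array(r[0])/1e3-[.4947,.3135]); a=np.radians(9.7)
            print(n,nm,s[i,4],'z',np.median(p,0)[2].round(4),np.round(r[0],1),np.round(r[1],1),'binframe',np.array([[np.cos(a),np.sin(a)],[-np.sin(a),np.cos(a)]])@q if nm=='bin' else '')
E
```

```text
scene bin 188 z 0.0511 [490.8 346.9] [42.7 43.9] binframe [0.0018 0.0336]
scene bin 202 z 0.0515 [502.1 279.7] [42.5 44. ] binframe [ 0.0016 -0.0346]
scene C 231 z 0.0663 [540.2 -93.1] [43.2 40.2] binframe 
scene gauge 84 z 0.1171 [540.7 -91.9] [20.1 20.9] binframe 
scene slim 49 z 0.0973 [ 476.3 -341.9] [12.8 14.1] binframe 
top bin 194 z 0.053 [502.3 281.1] [37.  41.6] binframe [ 0.0021 -0.0333]
top bin 209 z 0.053 [490.2 347.8] [38.6 40.5] binframe [0.0013 0.0346]
top C 160 z 0.0674 [539.  -91.7] [39.7 40.4] binframe 
top gauge 69 z 0.1182 [538.4 -90.9] [20.  19.8] binframe 
top slim 28 z 0.0991 [ 475.9 -339.6] [12.1 11.3] binframe
```

View pics/scene9.png

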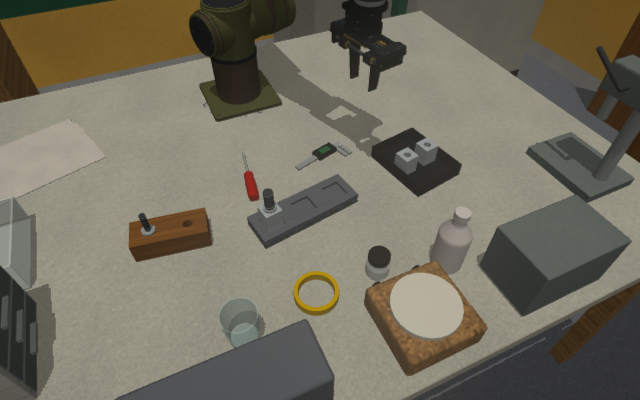

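The final scene view shows the gauge seated in its block at (269,203), both other blocks upright in the bin at (405,158) and (428,148), and the bystanders where they started.

```bash
python3 -c "
from station import bot
print(bot.hand_in())"
```

```text
the job is handed in; nothing more can be done
None
```

I handed the job in at about 21 s, with everything placed as asked; the hand-in gives no verdict.

- **Finding the block:** I tried the thick gauge in the bore nearest the stand first. It went in its full 40 mm with no resistance, so I left it standing there, collar down. The push when the collar touched was about 5 N.
- **The other two blocks:** I did not try the gauge in them. The depth reading in the middle block's bore showed a shoulder about 23 mm down. I took the far block as shallow because only one block is full depth. Both are set down upright in the bin.

**Last checks:**
- **Gauge:** its top reads 117–118 mm, against 119 mm when fully seated. The top and scene cameras both put it within about 1.3 mm of the block's centre.
- **Nest block:** it sits within about 1 mm of where it started.
- **Bin blocks:** they stand about 34 mm either side of the bin's centre, with tops at 51–53 mm against the 54 mm expected.
- **Slim gauge:** it has not moved measurably.
- **Other bystanders:** they look unmoved in the final picture, but I did not measure them again.

No check failed. The cameras differed from each other by 1–2 mm, which is within their calibration.

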